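Feed screw caps through the gate

TASK

Load the bottle capper's feeder: push the three loose white screw caps with your fingertips, one at a time, from the tray through the gate and fully into the narrow lane, leaving each cap flat and the next one clear of the gate until the one before is through. Only slide the caps, do not pick them up or tip them, and leave the two vials and the jar on the feeder where they stand.

Things in the scene. Friction and masses are not known exactly. Their poses are not given: they have to be found in the camera images.
- feeder: Cap feeder: fixed grey plate 370 x 240 mm, 6 mm thick, with aluminium walls only 10 mm high on it (tops 16 mm above the bench). Origin on the bench under the middle of the gate; z up; x is the feed direction (tray, gate, lane), y to the left of it. The tray is the walled area x -199 to 0, y -114 to 114 mm. The ledges beside the lane are not part of the lane.
- gate (a point): Middle of the gate, on the feeder's floor (6 mm above the bench), axes as the feeder's. The gate is the one opening, 44 mm wide, in the tray wall at x = 0 to 6 mm; two flared guide lips, as low as the walls, reach back into the tray to x = -24, y = +-52 mm. The lane begins here at x = 0.
- lane_end (a point): Middle of the lane's closed end, on the floor, 150 mm beyond the gate; axes as the feeder's. The lane is straight, 44 mm wide inside, side walls 6 mm thick and 10 mm high, ending at a steel stop 18 mm high and 15 mm thick. It holds the three caps in single file with 36 mm to spare.
- cap0: White ribbed screw cap standing flat in the tray, a disc 38 mm across and 26 mm tall (top 32 mm above the bench, so 16 mm of it shows above the walls), about 30 g, slides freely. Origin at the centre of its underside, z up. The three caps are alike.
- cap1: White ribbed screw cap standing flat in the tray, a disc 38 mm across and 26 mm tall (top 32 mm above the bench, so 16 mm of it shows above the walls), about 30 g, slides freely. Origin at the centre of its underside, z up. The three caps are alike.
- cap2: White ribbed screw cap standing flat in the tray, a disc 38 mm across and 26 mm tall (top 32 mm above the bench, so 16 mm of it shows above the walls), about 30 g, slides freely. Origin at the centre of its underside, z up. The three caps are alike.
- vial: Amber glass vial with a black cap standing in the tray among the caps, 27 mm across, 48 mm tall, loose. Origin at the centre of its underside. To be left where it stands.
- ledge_vial: An equal amber vial, 27 mm across, 48 mm tall, standing loose on the feeder's ledge to the left (+y) of the lane. Origin at the centre of its underside. To be left where it stands.
- jar: Small jar with a black lid, 40 mm across, 45 mm tall, standing loose on the ledge to the right (-y) of the lane. Origin at the centre of its underside. To be left where it stands.
Not all that is in view belongs to the job. What is shaped like the cap0 but yellow is not meant.

How it is judged:
By the outcome, as a careful person would: the job done as asked, in the order asked, and still so for the second after the job is handed in, with the robot touching nothing.
It also fails if it takes over 72 s, if anything falls off the work surface, if the arm or the gripper's body presses on something with over 40 N, if the wrist force passes 120 N, or if a joint passes its speed limit or range.

ROBOT

A 7-joint arm with a two-finger parallel gripper is mounted at the origin on the work surface. World frame = base frame: x ahead of the robot, y to its left, z up, the work surface at z = 0. Lengths are in m, angles in rad, forces in N, time in s.
With the tool pointing down it reaches from about 0.425 to 0.925 m from the base axis. Payload 6.8 kg.
Tool frame: the origin (TCP) lies midway between the tips of the shut fingers; the grasp point (between the pads) lies 19 mm behind it; x points along the fingers, z is the direction in which the jaws open and shut, and the axes are right-handed (so a half turn about x gives the same grasp; the last joint's range is limited). The gripper opens to 85 mm and grips with 20 to 120 N. Pads are 22 mm wide; open, the fingers measure 114 mm over their backs; the gripper's body (76 mm by 85 mm) begins 54 mm behind the grasp point. The pads swing forward as they close: fully open they stand 13 mm farther back than shut.
Start: joints at [-1.261, 0.477, 0.022, 1.555, -0.011, 1.109, -0.083], TCP at [0.274, 0.617, 0.231] pointing down, gripper open.
Joint ranges: [-2.96, 2.96], [-0.34, 2.1], [-1.41, 1.46], [0.24, 2.44], [-1.37, 4.51], [0.17, 1.92], [-2.96, 2.96]. Speed limits (rad/s): [2.39, 2.39, 3.14, 3.14, 3.14, 3.14, 3.14].

INTERFACE

Orientations are given as a unit quaternion [w, x, y, z].
In Python, from station import bot gives the robot as it stands. The module is installed in compiled form; this text tells all that it offers.
- The arm moves only by the shell command python3 -m jog 'ROWS' [FORCE]. ROWS is text: rows parted by semicolons, each of 7 numbers parted by spaces: the shift along the tool's x, y, z in mm, then the turn, a rotation vector about the tool's x, y, z in units of 6 degrees (1.0 is 6 degrees), then the finger opening in mm, from 0 to 85.4. A call has 1 to 5 rows; each row shifts and turns the commanded pose from where the row before left it, along the tool's axes as they then stand; what a row does not reach is not made up. A row lasts 1/10 s, in which the tool goes at most 50 mm and 8.59 degrees, less where a joint would pass 70% of its speed; a pose out of reach is approached as far as the arm can. A call with a gripper value outside its range is refused whole. The fingers move at their own pace and stop on an object; FORCE is the grip in N (left out, the last holds). Time passes only in rows, so rows that do not move let the fingers close. It gives the time, the measured TCP pose, the force and the opening at its end, in the units of the state.
- bot.get_obs(): the state, without advancing time (a new reading comes with each control period).
- bot.read_camera(name): name is "scene" or "top" or "wrist"; returns (picture, depth): 480x640x3 uint8, red, green, blue; 480x640 float32, m along the optical axis (not along the pixel's ray), 0 where there is no reading.
- bot.calibration(name): a dict with "fx", "fy", "cx", "cy" (pixels), "D" ([k1, k2, p1, p2, k3] as OpenCV has them; the pictures are not rectified), "T" (4x4, takes a point from camera to world coordinates). Camera axes: x right, y up, looking along -z (the intrinsics and any distortion apply to the point x, -y, -z); pixel columns grow to the right and rows downward; lengths in m; the calibration is good to about 2 mm. A picture is of the moment at which its call begins: read the wrist's pose just before it. calibration takes no time and is no camera call; for the wrist camera it gives the pose at the moment of the call.
- bot.hand_in(): hands the job in, once; it reports no verdict.
The state is a dict: "t": time; "q": joint angles; "joint_vel": joint speeds; "joint_torque": joint torques, N m; "eef_pos": TCP position; "tool_rot": TCP orientation; "contact_force": force on the tool from outside, world axes, zero at the start; "torque": the same for the moment, N m; "gripper_width": opening from 0.0 (shut) to 1.0 (fully open).
Only numpy, scipy, OpenCV 4.12 (cv2) and the standard library are available. Lean on these libraries where they do the work, as an engineer would, in place of code of your own. Each camera call takes 0.05 s, during which the arm holds its last target.

## Working session

There is one attempt and no reset: what is moved stays moved. The work goes in short steps, Python scripts to look and compute and a shell command to move; the robot and the scene stay as the last step left them, time stands still between calls to the robot, and variables do not carry over. Pictures are saved under pics/ and viewed, and the job is handed in when it is done.

```bash
mkdir -p pics; cat > h.py <<'E'
import numpy as np, cv2
from station import bot
def snap(name,f):
    p,d=bot.read_camera(name); cv2.imwrite('pics/'+f+'.png',p[:,:,::-1]); np.save('pics/'+f+'.npy',d); return p,d
def ray(name,uv,c=None):
    c=c or bot.calibration(name)
    K=np.array([[c['fx'],0,c['cx']],[0,c['fy'],c['cy']],[0,0,1]]);D=np.array(c['D'],float)
    u=cv2.undistortPoints(np.array(uv,float).reshape(-1,1,2),K,D).reshape(-1,2)
    T=np.array(c['T']); d=np.c_[u[:,0],-u[:,1],-np.ones(len(u))]@T[:3,:3].T
    return T[:3,3],d
def plane(name,uv,z,c=None):
    o,d=ray(name,uv,c); return o+d*((z-o[2])/d[:,2])[:,None]
E
python3 - <<'E'
from h import *
print(bot.get_obs())
snap('scene','s0');snap('top','t0')
for n in('scene','top'):print(bot.calibration(n))
E
```

```text
{'t': 0.0, 'q': array([-1.26110572,  0.47776356,  0.02233983,  1.55642682, -0.01150838,
        1.10929985, -0.08312973]), 'joint_vel': array([-1.21228069e-03, -4.67689734e-05,  1.26757301e-04,  4.03364468e-04,
        1.88032839e-05, -2.63038463e-04, -1.08913132e-03]), 'joint_torque': array([ 2.05212045e-04, -5.96443820e+01,  1.60755605e+00, -2.81200004e+01,
        1.23343058e-02,  9.33537172e-03,  4.16800034e-07]), 'eef_pos': array([0.27365163, 0.61640899, 0.23036062]), 'tool_rot': array([ 0.59232241, -0.38581358,  0.59332158,  0.38506044]), 'contact_force': array([-0.52877663, -0.40193134,  0.36247012]), 'torque': array([ 0.01281378, -0.03091824,  0.00892807]), 'gripper_width': 1.0020456232682295}
{'fx': 498.0863207665425, 'fy': 498.0863207665425, 'cx': 308.25217032778164, 'cy': 239.08440744035946, 'D': array([-0.0024721,  0.       ,  0.       ,  0.       ,  0.       ]), 'T': array([[-0.17870062, -0.7950342 ,  0.57964361,  0.94701888],
       [ 0.98390057, -0.14583345,  0.10330668,  0.12736327],
       [ 0.00239908,  0.58877265,  0.80829513,  0.55762025],
       [ 0.        ,  0.        ,  0.        ,  1.        ]])}
{'fx': 457.3684649627512, 'fy': 457.3684649627512, 'cx': 319.01486153179326, 'cy': 241.4914311767424, 'D': array([-0.01660355,  0.        ,  0.        ,  0.        ,  0.        ]), 'T': array([[-6.49876979e-03,  9.95662572e-01, -9.28106118e-02,
         5.19661514e-01],
       [-9.99978849e-01, -6.49489614e-03,  3.43789785e-04,
         2.82490820e-02],
       [-2.60496663e-04,  9.28108829e-02,  9.95683721e-01,
         6.75449489e-01],
       [ 0.00000000e+00,  0.00000000e+00,  0.00000000e+00,
         1.00000000e+00]])}
```

View pics/t0.png

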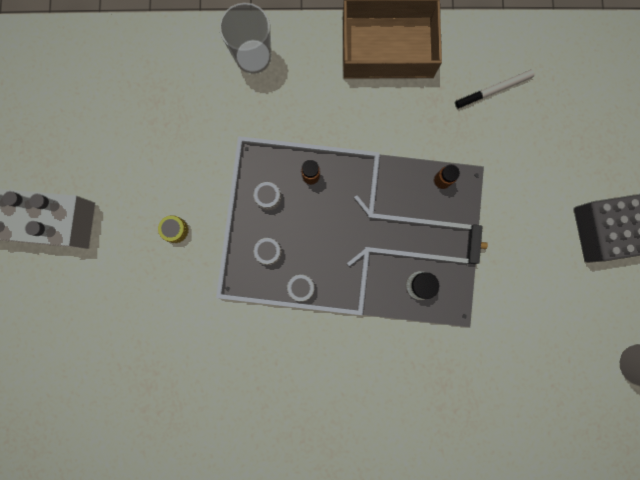

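View pics/s0.png

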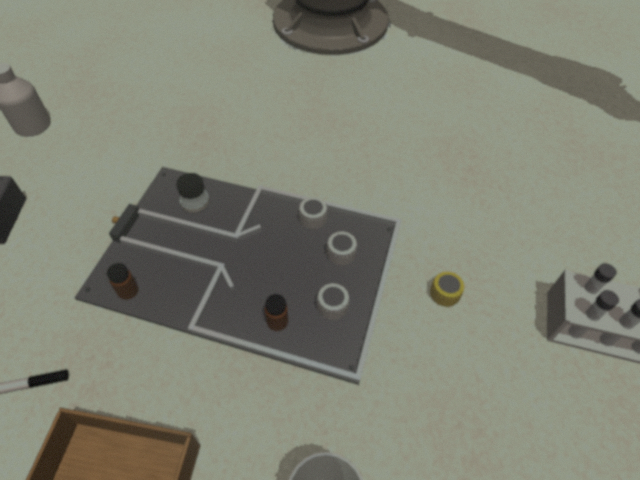

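Top view: white caps at about (267,196), (267,252) and (301,289) px, all in the tray. The yellow look-alike at (172,229) is outside the tray and not meant. I'll enlarge to confirm and to pick feeder points.

```bash
python3 - <<'E'
from h import *
p=cv2.imread('pics/t0.png')
c=cv2.resize(p[130:330,212:412],None,fx=3,fy=3,interpolation=cv2.INTER_CUBIC); cv2.imwrite('pics/c1.png',c)
c=cv2.resize(p[145:330,345:500],None,fx=3,fy=3,interpolation=cv2.INTER_CUBIC); cv2.imwrite('pics/c2.png',c)
E
```

```text
(no output)
```

View pics/c1.png

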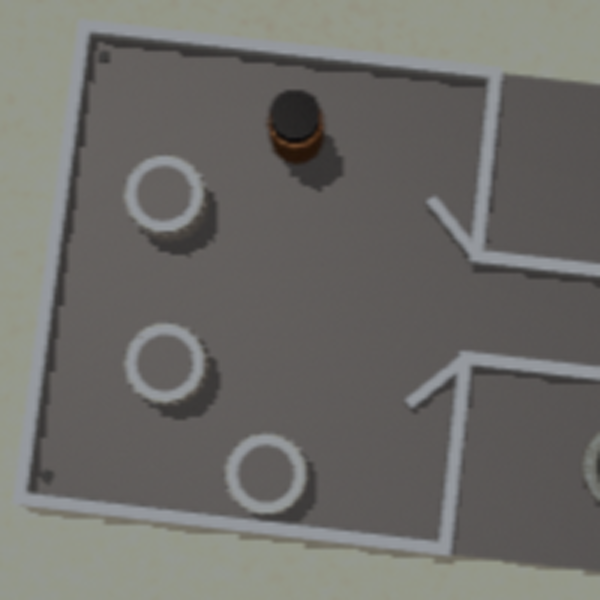

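View pics/c2.png

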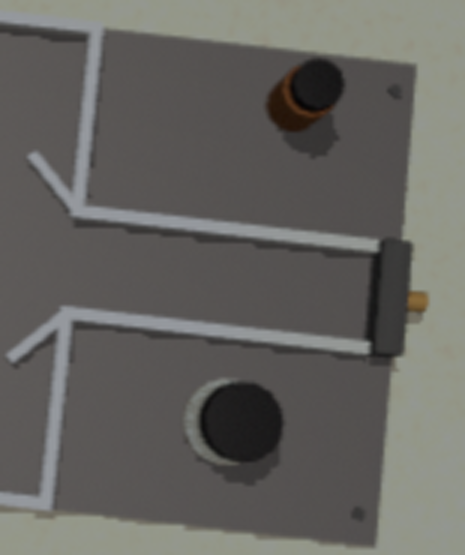

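```bash
cat > fit.py <<'E'
from h import *
c1=lambda x,y:(212+(x+.5)/3-.5,130+(y+.5)/3-.5)
c2=lambda x,y:(345+(x+.5)/3-.5,145+(y+.5)/3-.5)
pts=[(c1(80,22),(-205,120,16)),(c1(17,500),(-205,-120,16)),(c1(503,73),(6,120,16)),(c1(448,552),(6,-120,16)),(c2(416,65),(165,120,6)),(c2(376,547),(165,-120,6)),(c2(377,251),(150,22,16)),(c2(370,342),(150,-22,16))]
W=[];F=[]
for uv,f in pts:
    W.append(plane('top',[uv],f[2]/1000)[0][:2]*1000);F.append(f[:2])
W=np.array(W);F=np.array(F,float)
a=F-F.mean(0);b=W-W.mean(0)
th=np.arctan2((a[:,0]*b[:,1]-a[:,1]*b[:,0]).sum(),(a*b).sum())
R=np.array([[np.cos(th),-np.sin(th)],[np.sin(th),np.cos(th)]]);t=W.mean(0)-R@F.mean(0)
if __name__=='__main__':
    print(np.degrees(th),t);print((F@R.T+t-W).round(1))
    print('scale',np.sqrt((b**2).sum()/(a**2).sum()))
    np.savez('feeder.npz',R=R,t=t,th=th)
    for n,uv,z in[('A',c1(164,195),32),('B',c1(165,363),32),('C',c1(266,474),32),('vial',c1(295,116),54),('lv',c2(317,84),54),('jar',c2(241,421),51)]:
        w=plane('top',[uv],z/1000)[0][:2]*1000; print(n,w.round(1),(R.T@(w-t)).round(1))
    from scipy.spatial.transform import Rotation as Ro
    q=bot.get_obs()['tool_rot'];print(Ro.from_quat(np.r_[q[1:],q[0]]).as_matrix().round(3))
E
python3 fit.py
```

```text
-97.06381268907975 [594.99127241 -41.2264046 ]
[[ 1.9  0.9]
 [-2.   2.7]
 [ 3.1 -0.1]
 [-2.1 -1.2]
 [ 0.4 -1.1]
 [-0.7 -0.4]
 [-0.5 -0.6]
 [-0.1 -0.2]]
scale 0.9912274447508468
A [647.2 102.8] [-149.3   34.1]
B [567.1 102. ] [-138.7  -45.3]
C [514.9  54.6] [-85.3 -91.3]
vial [679.5  39.9] [-90.9  73.9]
lv [ 672.2 -154.6] [103.1  90.6]
jar [ 517.5 -115.8] [ 83.5 -67.8]
[[-0.001 -0.914  0.406]
 [-0.002  0.406  0.914]
 [-1.    -0.    -0.002]]
```

```bash
cat > go.py <<'E'
import sys
from h import *
from scipy.spatial.transform import Rotation as Ro
f=np.load('feeder.npz');R=f['R'];t=f['t'];th=float(f['th'])
def pose():
    o=bot.get_obs();q=o['tool_rot'];M=Ro.from_quat(np.r_[q[1:],q[0]]).as_matrix();p=np.array(o['eef_pos'])*1000
    return o,M,p
def show(x=None):
    o,M,p=pose();d=M.T
    fp=R.T@(p[:2]-t);yaw=np.degrees(np.arctan2(-M[1,1],-M[0,1])-th);yaw=(yaw+180)%360-180
    print('t %.2f feeder %s z %.1f yaw %.1f w %.3f F %s'%(o['t'],fp.round(1),p[2],yaw,o['gripper_width'],np.round(o['contact_force'],1)),'tilt',M[:,0].round(3))
    if x:
        X,Y,Z,ya=x
        a=np.radians(ya)+th
        G=np.c_[[0,0,-1.],[-np.cos(a),-np.sin(a),0],[-np.sin(a),np.cos(a),0]]
        dw=np.r_[R@[X,Y]+t,Z]-p
        print('shift now-axes',(M.T@dw).round(1),'target-axes',(G.T@dw).round(1),'rot(6deg)',(np.degrees(Ro.from_matrix(M.T@G).as_rotvec())/6).round(2))
if __name__=='__main__':show([float(v) for v in sys.argv[1:5]] if len(sys.argv)>4 else None)
E
python3 go.py -107 -127 160 59
```

```text
t 0.10 feeder [-613.2 -399.7] z 230.4 yaw 73.1 w 0.997 F [ 0.1  0.5 -0.6] tilt [-0.001 -0.002 -1.   ]
shift now-axes [  71.1 -407.9 -405.1] target-axes [  70.4 -494.5 -293.4] rot(6deg) [ 2.35 -0.02  0.  ]
```

```bash
python3 -m jog '4 -25 -25 0 0 0 20; 4 -25 -25 0 0 0 20; 4 -25 -25 0 0 0 20; 4 -25 -25 0 0 0 20; 4 -25 -25 0 0 0 20' 20; python3 -m jog '4 -25 -25 0 0 0 20; 4 -25 -25 0 0 0 20; 4 -25 -25 0 0 0 20; 4 -25 -25 0 0 0 20; 4 -25 -25 0 0 0 20'; python3 -m jog '4 -25 -25 0 0 0 20; 4 -25 -25 0 0 0 20; 4 -25 -25 0 0 0 20; 4 -25 -25 0 0 0 20; 0 0 0 0 0 0 20';python3 go.py -107 -127 160 59
```

```text
t: 0.6
eef_pos: [0.3376, 0.4503, 0.2108]
tool_rot: [0.593, -0.386, 0.593, 0.385]
contact_force: [0.4, -0.0, -0.1]
gripper_width: 0.234
t: 1.1
eef_pos: [0.4011, 0.2854, 0.1909]
tool_rot: [0.593, -0.385, 0.593, 0.385]
contact_force: [0.6, 0.3, -0.2]
gripper_width: 0.232
t: 1.6
eef_pos: [0.4526, 0.1498, 0.1747]
tool_rot: [0.594, -0.384, 0.595, 0.383]
contact_force: [0.5, -0.3, 0.0]
gripper_width: 0.231
t 1.60 feeder [-172.  -164.8] z 174.7 yaw 72.7 w 0.231 F [ 0.5 -0.3  0. ] tilt [-0.001 -0.002 -1.   ]
shift now-axes [ 14.9 -55.4 -50.8] target-axes [ 14.7 -65.9 -36.3] rot(6deg) [ 2.28 -0.02  0.01]
```

Accurate tracking. I'll rotate, move over the approach point and lower to z≈60.

```bash
python3 -m jog '0 -28 -25 1 0 0 20; 0 -28 -25 1.28 0 0 20; 40 0 0 0 0 0 20; 40 0 0 0 0 0 20; 0 0 0 0 0 0 20'; python3 go.py -107 -127 20 59; python3 - <<'E'
from h import *
snap('wrist','w1');snap('scene','s1')
E
```

```text
t: 2.1
eef_pos: [0.4752, 0.0847, 0.0914]
tool_rot: [0.631, -0.312, 0.638, 0.313]
contact_force: [-0.8, 0.2, 1.0]
gripper_width: 0.23
t 2.10 feeder [-110.3 -134.4] z 91.4 yaw 59.5 w 0.230 F [-0.8  0.2  1. ] tilt [-0.009 -0.003 -1.   ]
shift now-axes [71.3 -8.4  1.5] target-axes [71.4 -8.   1. ] rot(6deg) [ 0.08 -0.07 -0.05]
```

View pics/w1.png

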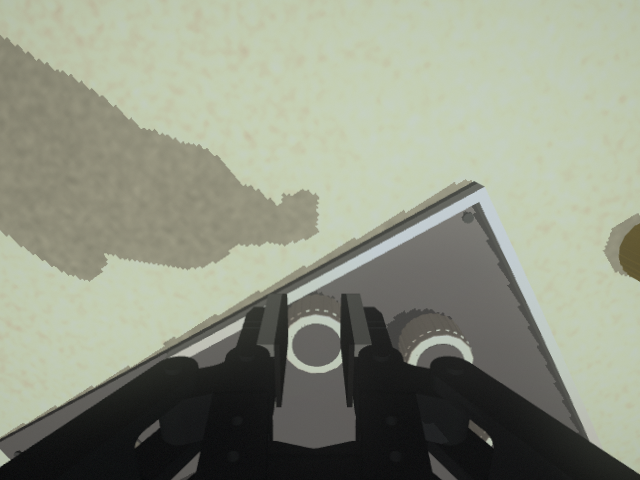

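View pics/s1.png

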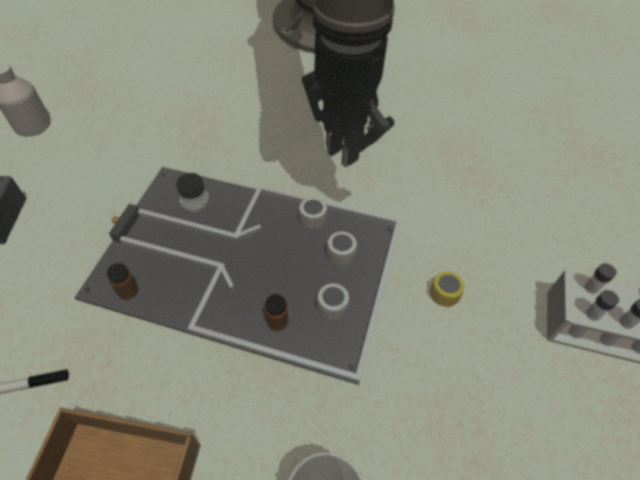

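Wrist view: cap C at about (315,345) px is centred between the fingertips. Lower behind it, then push diagonally toward the gate's approach.

```bash
python3 -m jog '35 0 1 0 0 0 20; 26 0 0 0 0 0 20; 8 0 0 0 0 0 20; 0 0 0 0 0 0 20'; python3 go.py -85.3 -91.3 20 59;  python3 - <<'E'
from h import *
snap('scene','s2')
p=cv2.imread('pics/s2.png');cv2.imwrite('pics/s2c.png',cv2.resize(p[60:300,200:440],None,fx=2.5,fy=2.5))
E
```

```text
t: 2.6
eef_pos: [0.4801, 0.0865, 0.027]
tool_rot: [0.635, -0.312, 0.634, 0.312]
contact_force: [-0.7, 0.2, -0.8]
gripper_width: 0.237
t 2.60 feeder [-112.6 -129.8] z 27.0 yaw 59.5 w 0.237 F [-0.7  0.2 -0.8] tilt [ 0.  0. -1.]
shift now-axes [  7. -47.  -4.] target-axes [  7.  -47.   -3.6] rot(6deg) [ 0.08  0.   -0.  ]
```

View pics/s2c.png

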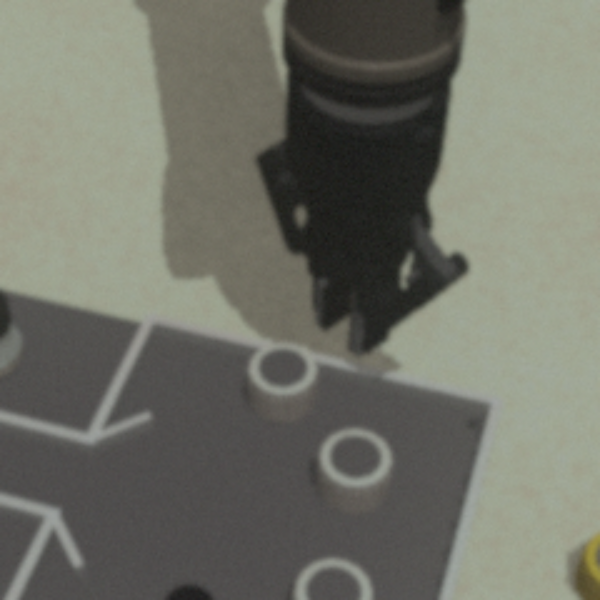

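```bash
python3 -m jog '8 0 -3 0 0 0 20; 0 -8 0 0 0 0 20; 0 -8 0 0 0 0 20; 0 -8 0 0 0 0 20; 0 -8 0 0 0 0 20'; python3 -m jog '0 -8 0 0 0 0 20; 0 -8 0 0 0 0 20; 0 -4 0 0 0 0 20; 0 0 0 0 0 0 20'; python3 go.py; python3 - <<'E'
from h import *
snap('scene','s3')
p=cv2.imread('pics/s3.png');cv2.imwrite('pics/s3c.png',cv2.resize(p[60:300,200:440],None,fx=2.5,fy=2.5))
E
```

```text
t: 3.15
eef_pos: [0.5041, 0.0635, 0.0186]
tool_rot: [0.635, -0.312, 0.634, 0.312]
contact_force: [-0.3, -0.1, 1.0]
gripper_width: 0.23
t: 3.55
eef_pos: [0.5195, 0.0513, 0.0183]
tool_rot: [0.635, -0.312, 0.635, 0.312]
contact_force: [-0.2, 0.6, 0.1]
gripper_width: 0.234
t 3.55 feeder [-82.5 -86.3] z 18.3 yaw 59.4 w 0.234 F [-0.2  0.6  0.1] tilt [ 0. -0. -1.]
```

View pics/s3c.png

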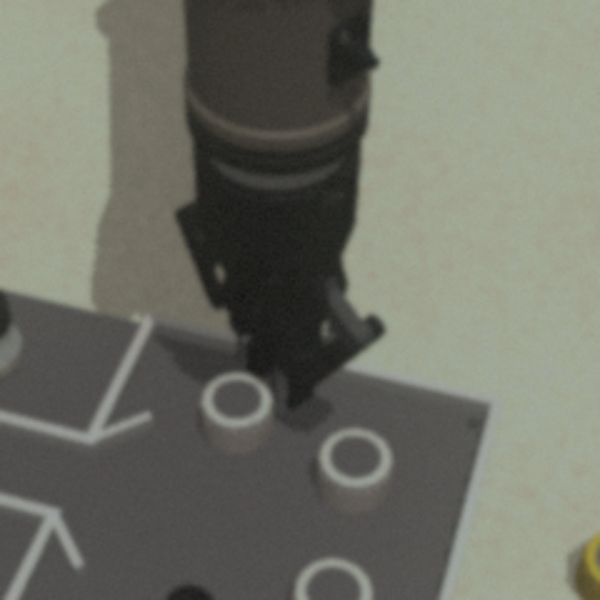

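```bash
cat > caps.py <<'E'
import sys
from go import *
def caps(cam,img):
    p=cv2.imread('pics/'+img+'.png');hsv=cv2.cvtColor(p,cv2.COLOR_BGR2HSV)
    m=((hsv[:,:,2]>150)&(hsv[:,:,1]<45)).astype(np.uint8)
    g=cv2.cvtColor(p,cv2.COLOR_BGR2GRAY)
    cs,h=cv2.findContours(m,cv2.RETR_CCOMP,cv2.CHAIN_APPROX_NONE)
    for c in cs:
        if len(c)<25: continue
        (u,v),(a,b),_=cv2.fitEllipse(c)
        if not(10<a and b<45 and a/b>.6):continue
        w=plane(cam,[(u,v)],.032)[0][:2]*1000; fxy=R.T@(w-t)
        if abs(fxy[1])<125 and -210<fxy[0]<170: print(cam,(round(u),round(v)),'ax %.0f %.0f'%(a,b),'feeder',fxy.round(1))
if __name__=='__main__':caps(sys.argv[1],sys.argv[2]); 
E
python3 caps.py scene s0;echo; python3 caps.py scene s3; python3 caps.py top t0
python3 -c "
from go import *
for u,v in [(237,400),(355,460)]:
  print(R.T@(plane('scene',[(200+u/2.5,60+v/2.5)],.032)[0][:2]*1000-t))"
```

```text
scene (335, 198) ax 10 11 feeder [-112.5 -115.5]

scene (333, 296) ax 23 27 feeder [-151.5   35.4]
scene (342, 243) ax 20 24 feeder [-140.8  -44.9]
top (300, 287) ax 23 24 feeder [-85.7 -90.8]
top (300, 287) ax 21 22 feeder [-85.4 -91.1]
top (266, 250) ax 23 24 feeder [-139.1  -45. ]
top (266, 250) ax 21 22 feeder [-139.  -45.]
top (266, 194) ax 23 23 feeder [-149.8   35.2]
top (266, 194) ax 20 22 feeder [-149.8   35.1]
[-70.88568798 -62.03044013]
[-141.67044941  -42.78770464]
```

Cap C nests in the fingertips, 27 mm ahead of the TCP as planned. Continue.

```bash
python3 -m jog '0 -8 0 0 0 0 20; 0 -10 0 0 0 0 20; 0 -10 0 0 0 0 20; 0 -10 0 0 0 0 20; 0 -10 0 0 0 0 20'; python3 -m jog '0 -8 0 0 0 0 20; 0 -6 0 0 0 0 20; 0 -3 0 0 0 0 20; 0 0 0 0 0 0 20'; python3 go.py; python3 - <<'E'
from h import *
snap('scene','s4')
p=cv2.imread('pics/s4.png');cv2.imwrite('pics/s4c.png',cv2.resize(p[100:340,150:390],None,fx=2.5,fy=2.5))
E
python3 caps.py scene s4
```

```text
t: 4.1
eef_pos: [0.5578, 0.0218, 0.0183]
tool_rot: [0.635, -0.312, 0.635, 0.312]
contact_force: [-0.2, -0.1, -0.7]
gripper_width: 0.235
t: 4.5
eef_pos: [0.5707, 0.0119, 0.0183]
tool_rot: [0.635, -0.312, 0.635, 0.312]
contact_force: [-0.2, 0.0, -0.3]
gripper_width: 0.237
t 4.50 feeder [-49.8 -30.6] z 18.3 yaw 59.4 w 0.237 F [-0.2  0.  -0.3] tilt [ 0. -0. -1.]
scene (333, 296) ax 23 27 feeder [-151.4   35.4]
scene (257, 246) ax 20 25 feeder [-37.3  -6.8]
scene (342, 243) ax 20 24 feeder [-140.8  -44.6]
```

View pics/s4c.png

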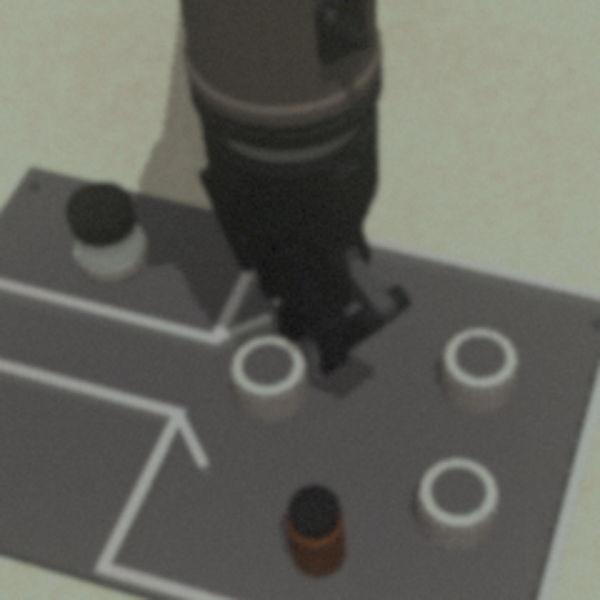

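```bash
python3 -m jog '0 12 0 0 0 0 20; 0 20 0 0 0 0 20; 0 0 0 0 0 0 20'; python3 go.py -80 -6 18.5 0
```

```text
t: 4.85
eef_pos: [0.5418, 0.0344, 0.0178]
tool_rot: [0.633, -0.312, 0.635, 0.314]
contact_force: [-0.2, 0.5, 0.3]
gripper_width: 0.234
t 4.85 feeder [-68.5 -62.1] z 17.8 yaw 59.6 w 0.234 F [-0.2  0.5  0.3] tilt [-0.004  0.001 -1.   ]
shift now-axes [ -0.9 -42.6  38.3] target-axes [-0.7 11.5 56.1] rot(6deg) [ 9.94 -0.03 -0.03]
```

```bash
python3 -m jog '0 0 0 1.25 0 0 20; 0 0 0 1.25 0 0 20; 0 0 0 1.25 0 0 20; 0 0 0 1.25 0 0 20; 0 0 0 1.25 0 0 20';  python3 -m jog '0 0 0 1.25 0 0 20; 0 0 0 1.25 0 0 20; 0 0 0 1.2 0 0 20; 0 10 28 0 0 0 20; 0 2 28 0 0 0 20'; python3 -m jog '0 0 0 0 0 0 20'; python3 go.py -80 -6 18.5 0
```

```text
t: 5.35
eef_pos: [0.545, 0.0321, 0.0184]
tool_rot: [0.701, -0.09, 0.701, 0.09]
contact_force: [0.8, -0.0, 0.6]
gripper_width: 0.234
t: 5.85
eef_pos: [0.6022, 0.0385, 0.0183]
tool_rot: [0.705, 0.045, 0.706, -0.044]
contact_force: [-0.3, 0.0, -0.5]
gripper_width: 0.236
t: 5.95
eef_pos: [0.606, 0.0372, 0.0189]
tool_rot: [0.707, 0.045, 0.704, -0.045]
contact_force: [0.2, 0.6, -0.7]
gripper_width: 0.234
t 5.95 feeder [-79.2   1.3] z 18.9 yaw -0.2 w 0.234 F [ 0.2  0.6 -0.7] tilt [ 0.005 -0.    -1.   ]
shift now-axes [ 0.4  0.8 -7.3] target-axes [ 0.4  0.8 -7.3] rot(6deg) [-0.03  0.04 -0.  ]
```

```bash
python3 -m jog '0 0 -6 0 0 0 20; 0 -10 0 0 0 0 20; 0 -6 0 0 0 0 20; 0 -7 2 0 0 0 20; 0 -7 3 0 0 0 20'; python3 -m jog '0 0 0 0 0 0 20'; python3 go.py; python3 - <<'E'
from h import *
snap('scene','s5');snap('top','t5')
p=cv2.imread('pics/s5.png');cv2.imwrite('pics/s5c.png',cv2.resize(p[150:300,130:330],None,fx=4,fy=4,interpolation=2))
E
python3 caps.py scene s5;python3 caps.py top t5
```

```text
t: 6.45
eef_pos: [0.597, 0.0059, 0.0184]
tool_rot: [0.706, 0.045, 0.706, -0.045]
contact_force: [1.6, -0.3, 1.0]
gripper_width: 0.234
t: 6.55
eef_pos: [0.5977, 0.0048, 0.0186]
tool_rot: [0.706, 0.046, 0.705, -0.046]
contact_force: [-1.2, -0.3, 0.0]
gripper_width: 0.234
t 6.55 feeder [-46.  -3.] z 18.6 yaw -0.4 w 0.234 F [-1.2 -0.3  0. ] tilt [ 0.001 -0.001 -1.   ]
scene (333, 296) ax 23 27 feeder [-151.4   35.4]
scene (342, 243) ax 20 24 feeder [-140.7  -44.9]
top (261, 192) ax 13 20 feeder [-156.9   36.4]
```

View pics/s5c.png

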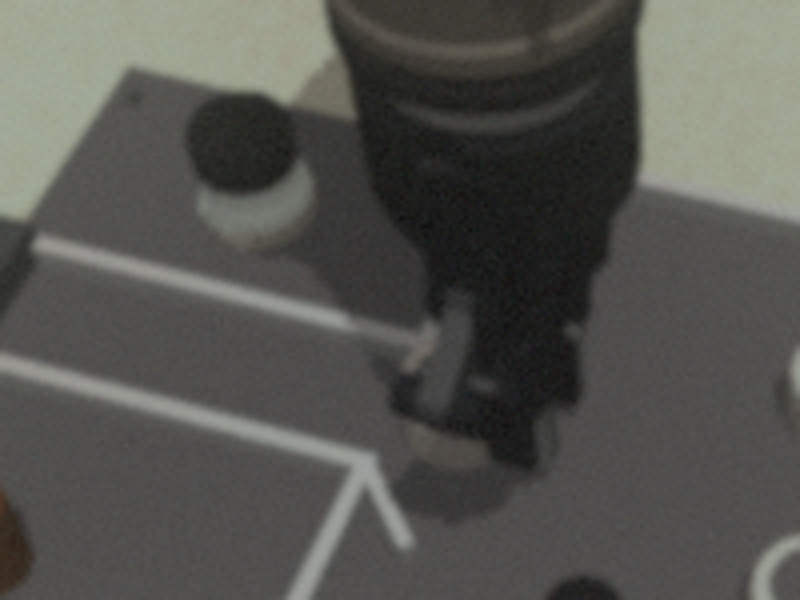

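View pics/t5.png

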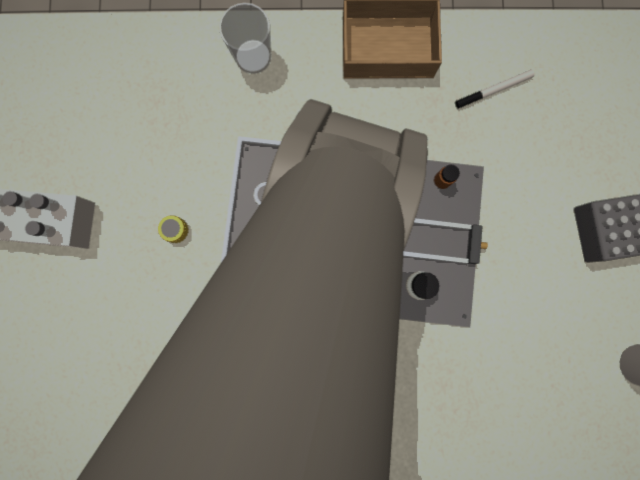

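```bash
python3 - <<'E'
from h import *
snap('wrist','w5')
E
```

```text
(no output)
```

View pics/w5.png

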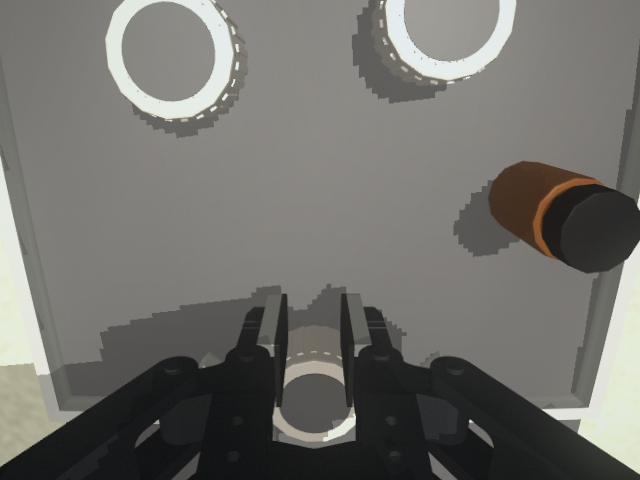

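```bash
python3 -m jog '0 -6 3 -0.07 0 0 20; 0 -8 0 0 0 0 20; 0 -8 0 0 0 0 20; 0 -8 0 0 0 0 20';python3 go.py;  python3 -m jog '0 -8 0 0 0 0 20; 0 -8 0 0 0 0 20; 0 -8 0 0 0 0 20; 0 0 0 0 0 0 20'; python3 go.py;python3 - <<'E'
from h import *
snap('wrist','w6')
snap('scene','s6')
p=cv2.imread('pics/s6.png');cv2.imwrite('pics/s6c.png',cv2.resize(p[150:300,90:290],None,fx=4,fy=4,interpolation=2))
E
```

```text
t: 7.1
eef_pos: [0.5965, -0.0244, 0.0183]
tool_rot: [0.706, 0.043, 0.706, -0.043]
contact_force: [0.1, 0.3, -0.7]
gripper_width: 0.237
t 7.10 feeder [-16.9  -0.6] z 18.3 yaw 0.1 w 0.237 F [ 0.1  0.3 -0.7] tilt [-0. -0. -1.]
t: 7.5
eef_pos: [0.5935, -0.0491, 0.0184]
tool_rot: [0.706, 0.043, 0.706, -0.044]
contact_force: [0.4, -0.4, 0.3]
gripper_width: 0.236
t 7.50 feeder [ 8.  -0.5] z 18.4 yaw 0.0 w 0.236 F [ 0.4 -0.4  0.3] tilt [ 0.    -0.001 -1.   ]
```

View pics/s6c.png

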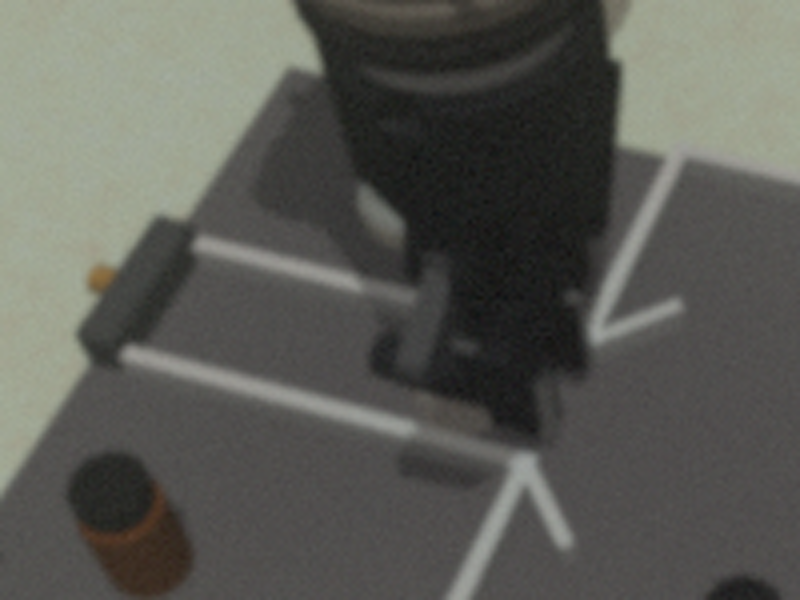

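View pics/w6.png

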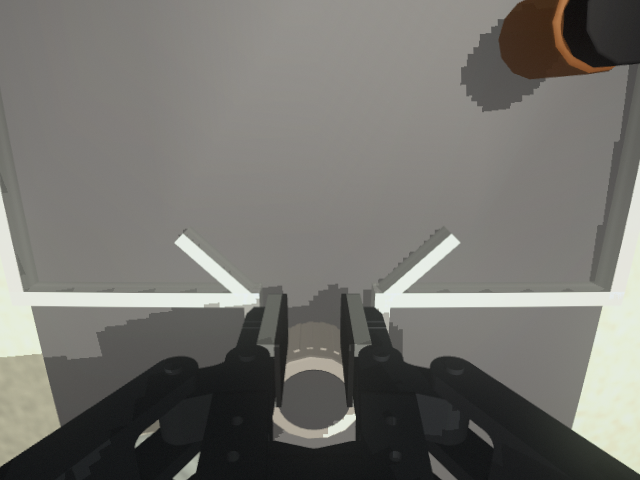

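Cap C is in the lane (wrist view: jambs at 257/378 px, symmetric around the tool). Continue, watching force next to the jar.

```bash
python3 -m jog '0 -8 0 0 0 0 20; 0 -8 0 0 0 0 20; 0 -8 0 0 0 0 20; 0 0 0 0 0 0 20'; python3 - <<'E'
from h import *
snap('scene','s7')
p=cv2.imread('pics/s7.png');cv2.imwrite('pics/s7c.png',cv2.resize(p[150:300,90:290],None,fx=4,fy=4,interpolation=2))
E
```

```text
t: 8.0
eef_pos: [0.5906, -0.0731, 0.0185]
tool_rot: [0.706, 0.043, 0.706, -0.044]
contact_force: [0.4, 0.2, -0.6]
gripper_width: 0.233
```

View pics/s7c.png

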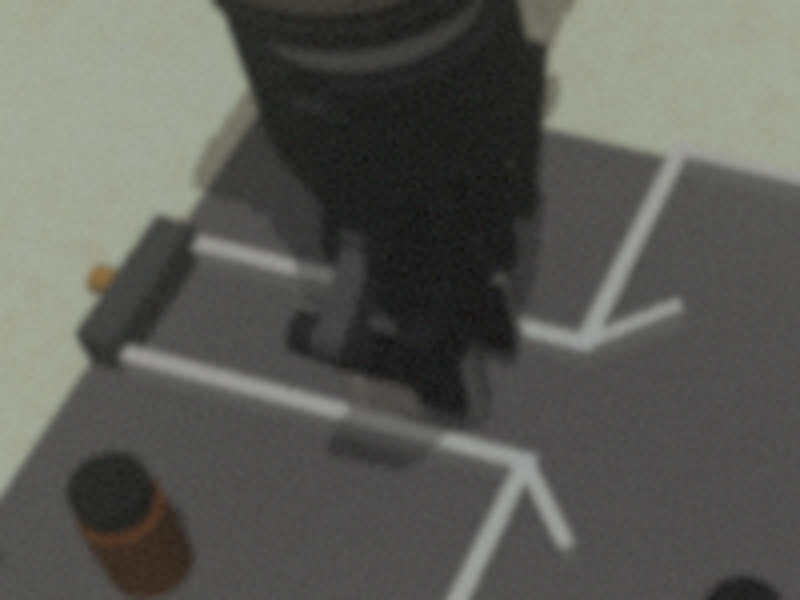

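```bash
python3 - <<'E'
from go import *
p,d=snap('wrist','w7');c=bot.calibration('wrist');o,M,tcp=pose()
v,u=np.mgrid[0:480,0:640];ok=d>0
uv=np.c_[u[ok],v[ok]]
K=np.array([[c['fx'],0,c['cx']],[0,c['fy'],c['cy']],[0,0,1]])
n=cv2.undistortPoints(uv.astype(float).reshape(-1,1,2),K,np.array(c['D'],float)).reshape(-1,2)
z=d[ok];T=np.array(c['T'])
P=(np.c_[n[:,0]*z,-n[:,1]*z,-z]@T[:3,:3].T+T[:3,3])*1000
L=(P-tcp)@M
dark=p[ok].max(1)<60
for h in range(0,100,10):
    s=(L[:,0]<-h)&(L[:,0]>-h-10)&dark
    if s.sum()>5: print(h,s.sum(),'z',L[s,2].min().round(),L[s,2].max().round(),'y',L[s,1].min().round(),L[s,1].max().round())
E
```

```text
0 381 z -23.0 22.0 y -13.0 12.0
10 914 z -63.0 23.0 y -57.0 12.0
20 1212 z -64.0 23.0 y -57.0 12.0
30 1302 z -50.0 26.0 y -48.0 13.0
40 3975 z -44.0 42.0 y -9.0 14.0
50 12583 z -49.0 47.0 y -13.0 15.0
60 8989 z -54.0 53.0 y -13.0 18.0
70 15503 z -60.0 59.0 y -4.0 19.0
80 9524 z -61.0 61.0 y 7.0 19.0
```

Linkage stays within ±26 mm up to 40 mm above the tip, so the jar (edge at −48) is clear. Continue.

```bash
python3 -m jog '0 -8 0 0 0 0 20; 0 -8 0 0 0 0 20; 0 -8 0 0 0 0 20; 0 -8 0 0 0 0 20; 0 -8 0 0 0 0 20'; python3 -m jog '0 -8 0 0 0 0 20; 0 -7 0 0 0 0 20; 0 -5 0 0 0 0 20; 0 -3 0 0 0 0 20; 0 0 0 0 0 0 20'; python3 go.py; python3 - <<'E'
from h import *
snap('scene','s8')
p=cv2.imread('pics/s8.png');cv2.imwrite('pics/s8c.png',cv2.resize(p[150:300,90:290],None,fx=4,fy=4,interpolation=2))
E
```

```text
t: 8.6
eef_pos: [0.586, -0.1116, 0.0183]
tool_rot: [0.706, 0.043, 0.706, -0.043]
contact_force: [0.1, 1.0, -0.6]
gripper_width: 0.235
t: 9.1
eef_pos: [0.5833, -0.134, 0.0183]
tool_rot: [0.706, 0.043, 0.706, -0.043]
contact_force: [0.4, 0.1, 0.1]
gripper_width: 0.236
t 9.10 feeder [93.5 -0.2] z 18.3 yaw 0.1 w 0.236 F [0.4 0.1 0.1] tilt [ 0. -0. -1.]
```

View pics/s8c.png

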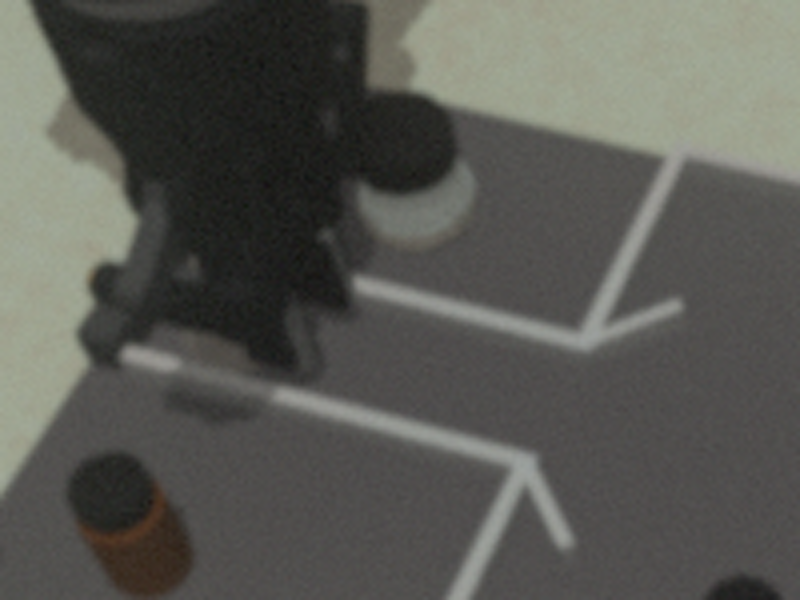

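Jar and vial unmoved; cap C at about x=120 in the lane. Back off, rise, go behind cap B (-139,-45).

```bash
python3 -m jog '0 10 0 0 0 0 20; 0 20 0 0 0 0 20; -35 0 0 0 0 0 20; -30 20 0 0 0 0 20; 0 40 -10 0 0 0 20'; python3 -m jog '0 40 -10 -1 0 0 20; 0 38 -13 -1 0 0 20; 0 36 -16 -1 0 0 20; 0 30 -15 -1 0 0 20; 0 0 0 0 0 0 20'; python3 go.py -180 -63 18.5 24; python3 - <<'E'
from h import *
snap('scene','s9')
E
python3 caps.py scene s9
```

```text
t: 9.65
eef_pos: [0.5878, -0.0452, 0.0876]
tool_rot: [0.709, 0.044, 0.703, -0.045]
contact_force: [0.9, -0.6, 0.5]
gripper_width: 0.232
t: 10.15
eef_pos: [0.5237, 0.1033, 0.0828]
tool_rot: [0.698, -0.108, 0.7, 0.11]
contact_force: [0.5, 0.5, -1.5]
gripper_width: 0.231
t 10.15 feeder [-134.7  -88.5] z 82.8 yaw 24.8 w 0.231 F [ 0.5  0.5 -1.5] tilt [-0.003  0.003 -1.   ]
shift now-axes [64.3 30.2 42.3] target-axes [64.3 31.  41.7] rot(6deg) [ 0.13 -0.02 -0.03]
scene (334, 295) ax 26 29 feeder [-152.3   32.9]
scene (339, 296) ax 14 18 feeder [-158.5   32. ]
scene (312, 259) ax 27 44 feeder [-111.5   -9.4]
scene (146, 221) ax 17 24 feeder [118.9  -0.8]
```

View pics/s9.png

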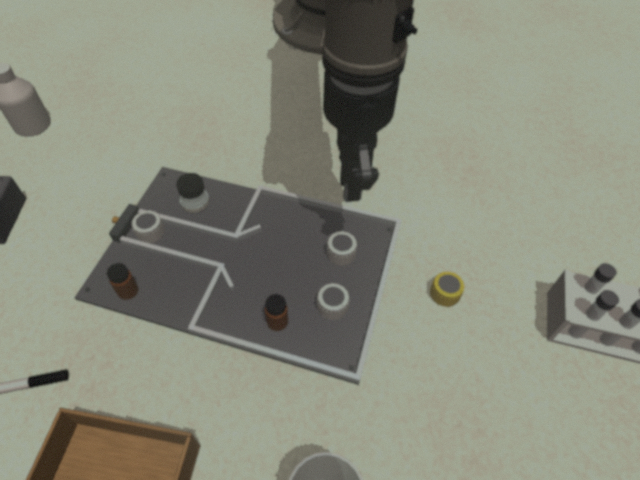

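```bash
python3 -m jog '0 16 21 0.1 0 0 20; 0 15 21 0 0 0 20; 0 0 0 0 0 0 20; 34 0 0 0 0 0 20; 26 0 0 0 0 0 20'; python3 -m jog '4 0 0 0 0 0 20; 0 0 0 0 0 0 20'; python3 go.py -139.5 -45 18.5 24;python3 - <<'E'
from h import *
snap('wrist','w9')
E
```

```text
t: 10.7
eef_pos: [0.5588, 0.1382, 0.0226]
tool_rot: [0.7, -0.101, 0.699, 0.101]
contact_force: [-0.9, -0.2, -0.6]
gripper_width: 0.235
t: 10.9
eef_pos: [0.558, 0.1378, 0.019]
tool_rot: [0.699, -0.101, 0.7, 0.101]
contact_force: [0.4, 0.1, -0.5]
gripper_width: 0.233
t 10.90 feeder [-173.2  -58.7] z 19.0 yaw 23.5 w 0.233 F [ 0.4  0.1 -0.5] tilt [-0.001 -0.001 -1.   ]
shift now-axes [  0.5 -36.3  -0.8] target-axes [  0.5 -36.3  -1.2] rot(6deg) [-0.09 -0.02  0.01]
```

View pics/w9.png

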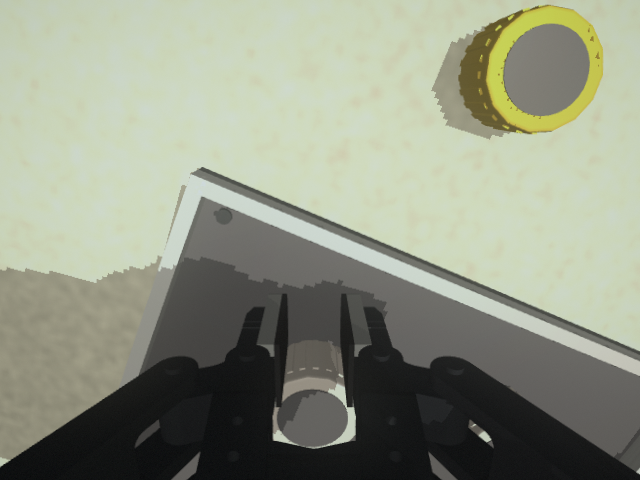

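```bash
python3 -m jog '0 -6 0 0 0 0 20; 0 -5 0 0 0 0 20; 0 -8 0 0 0 0 20; 0 -10 0 0 0 0 20; 0 -10 0 0 0 0 20'; python3 -m jog '0 -10 0 0 0 0 20; 0 -10 0 0 0 0 20; 0 -10 0 0 0 0 20; 0 -10 0 0 0 0 20; 0 -10 0 0 0 0 20';python3 -m jog '0 -10 0 0 0 0 20; 0 -8 0 0 0 0 20; 0 -6 0 0 0 0 20; 0 -3 0 0 0 0 20; 0 0 0 0 0 0 20'; python3 go.py -40 -2 18.5 0; python3 - <<'E'
from h import *
snap('wrist','w10');snap('scene','s10')
E
python3 caps.py scene s10
```

```text
t: 11.45
eef_pos: [0.5698, 0.1005, 0.0196]
tool_rot: [0.7, -0.101, 0.7, 0.101]
contact_force: [0.0, -0.5, 0.0]
gripper_width: 0.233
t: 11.95
eef_pos: [0.5838, 0.0528, 0.0192]
tool_rot: [0.7, -0.101, 0.7, 0.101]
contact_force: [0.2, 0.4, -0.1]
gripper_width: 0.234
t: 12.45
eef_pos: [0.5913, 0.0273, 0.0193]
tool_rot: [0.7, -0.101, 0.7, 0.101]
contact_force: [-0.5, 0.3, -0.5]
gripper_width: 0.234
t 12.45 feeder [-67.6 -12.1] z 19.3 yaw 23.5 w 0.234 F [-0.5  0.3 -0.5] tilt [ 0. -0. -1.]
shift now-axes [  0.8 -29.3  -1.8] target-axes [  0.8 -27.6  10.1] rot(6deg) [3.92 0.   0.  ]
scene (333, 296) ax 23 27 feeder [-151.5   35.4]
scene (256, 253) ax 14 18 feeder [-40.5   4. ]
scene (146, 221) ax 18 25 feeder [119.2  -0.7]
```

View pics/w10.png

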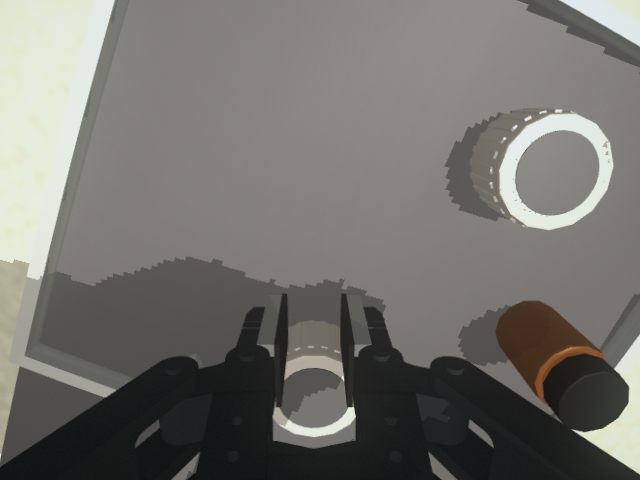

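View pics/s10.png

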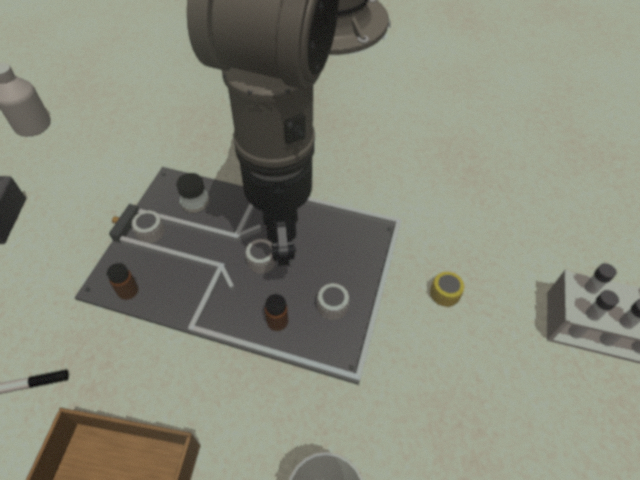

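Cap B sits nested, about (-42,-1). Back off, square up, then push through.

```bash
python3 -m jog '0 8 0 0 0 0 20; 0 10 0 0 0 0 20; 0 0 0 1.3 0 0 20; 0 0 0 1.3 0 0 20; 0 0 0 1.3 0 0 20'; python3 -m jog '0 0 9 0 0 0 20; 0 0 9 0 0 0 20;0 0 0 0 0 0 20'; python3 go.py -82 -1 18.5 0
```

```text
t: 13.05
eef_pos: [0.5858, 0.0468, 0.0192]
tool_rot: [0.706, 0.044, 0.706, -0.044]
contact_force: [-0.9, 0.3, -0.5]
gripper_width: 0.237
t: 13.35
eef_pos: [0.606, 0.0431, 0.0196]
tool_rot: [0.707, 0.041, 0.705, -0.041]
contact_force: [0.1, 0.0, 0.3]
gripper_width: 0.237
t 13.35 feeder [-85.1   0.5] z 19.6 yaw 0.3 w 0.237 F [0.1 0.  0.3] tilt [ 0.002 -0.    -1.   ]
shift now-axes [ 1.1 -3.  -1.6] target-axes [ 1.1 -3.1 -1.5] rot(6deg) [ 0.06  0.02 -0.  ]
```

```bash
python3 -m jog '1 -6 -1 0.05 0 0 20; 0 -6 0 0 0 0 20; 0 -6 0 0 0 0 20; 0 -8 0 0 0 0 20; 0 -8 0 0 0 0 20'; python3 -m jog '0 -8 0 0 0 0 20; 0 -8 0 0 0 0 20; 0 -8 0 0 0 0 20; 0 -8 0 0 0 0 20; 0 -8 0 0 0 0 20';python3 -m jog '0 -8 0 0 0 0 20; 0 0 0 0 0 0 20'; python3 go.py; python3 - <<'E'
from h import *
snap('wrist','w11');snap('scene','s11')
E
```

```text
t: 13.85
eef_pos: [0.5985, 0.0082, 0.0183]
tool_rot: [0.706, 0.044, 0.706, -0.045]
contact_force: [0.5, 0.2, 0.6]
gripper_width: 0.229
t: 14.35
eef_pos: [0.5939, -0.031, 0.0184]
tool_rot: [0.706, 0.044, 0.706, -0.044]
contact_force: [-0.2, 0.5, 0.9]
gripper_width: 0.235
t: 14.55
eef_pos: [0.5927, -0.0402, 0.0185]
tool_rot: [0.706, 0.045, 0.706, -0.045]
contact_force: [-0.1, -0.2, -0.6]
gripper_width: 0.234
t 14.55 feeder [-0.7 -2.4] z 18.5 yaw -0.3 w 0.234 F [-0.1 -0.2 -0.6] tilt [ 0.    -0.001 -1.   ]
```

View pics/w11.png

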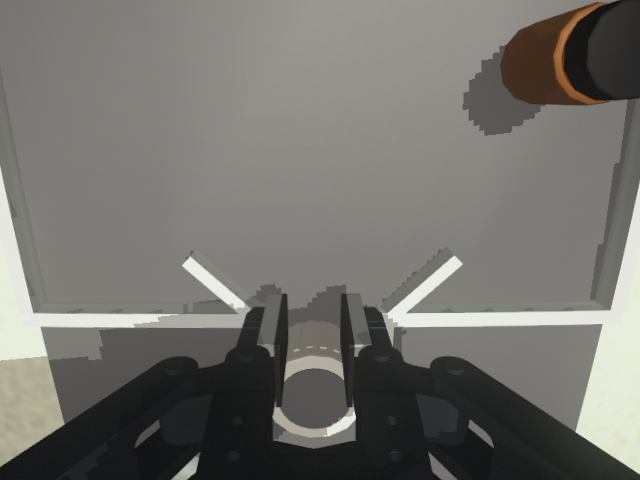

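View pics/s11.png

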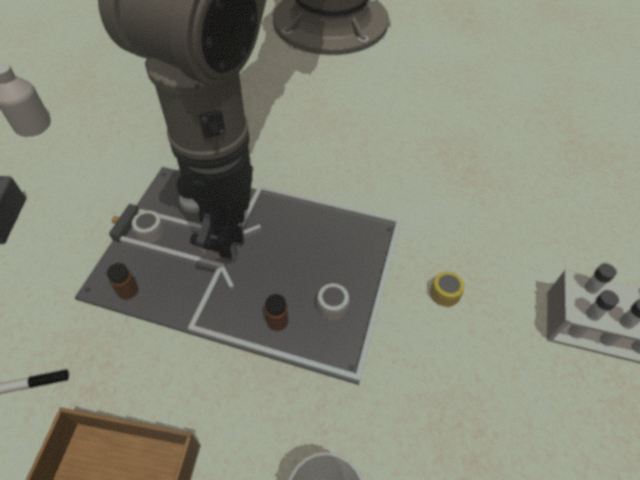

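```bash
python3 -m jog '0 -6 2 -0.05 0 0 20; 0 -8 0 0 0 0 20; 0 -8 0 0 0 0 20; 0 -8 0 0 0 0 20; 0 -8 0 0 0 0 20'; python3 -m jog '0 -6 0 0 0 0 20; 0 -5 0 0 0 0 20; 0 -3 0 0 0 0 20; 0 0 0 0 0 0 20';python3 go.py;  python3 -m jog '0 10 0 0 0 0 20; 0 20 0 0 0 0 20; -35 5 0 0 0 0 20; -30 35 0 0 0 0 20; 0 45 0 0 0 0 20'; python3 -m jog '0 45 0 0 0 0 20; 0 45 0 0 0 0 20; 0 0 0 0 0 0 20';  python3 go.py -190 47 18.5 -17; python3 - <<'E'
from h import *
snap('scene','s12')
E
python3 caps.py scene s12
```

```text
t: 15.15
eef_pos: [0.5899, -0.0774, 0.0183]
tool_rot: [0.706, 0.043, 0.706, -0.043]
contact_force: [0.4, 0.7, -0.8]
gripper_width: 0.238
t: 15.55
eef_pos: [0.5884, -0.0908, 0.0183]
tool_rot: [0.706, 0.043, 0.706, -0.043]
contact_force: [-0.2, -0.4, 0.9]
gripper_width: 0.233
t 15.55 feeder [50.  -0.4] z 18.3 yaw 0.1 w 0.233 F [-0.2 -0.4  0.9] tilt [ 0. -0. -1.]
t: 16.05
eef_pos: [0.6051, 0.0234, 0.0874]
tool_rot: [0.708, 0.044, 0.703, -0.044]
contact_force: [2.2, -0.9, -0.1]
gripper_width: 0.233
t: 16.35
eef_pos: [0.6129, 0.1248, 0.0827]
tool_rot: [0.706, 0.04, 0.706, -0.036]
contact_force: [-0.3, 0.9, -0.1]
gripper_width: 0.234
t 16.35 feeder [-167.    -2.6] z 82.7 yaw 0.9 w 0.234 F [-0.3  0.9 -0.1] tilt [-0.     0.005 -1.   ]
shift now-axes [64.3 21.9 50. ] target-axes [64.2 36.5 40.7] rot(6deg) [ 2.98 -0.02 -0.05]
scene (333, 297) ax 23 27 feeder [-151.6   35.5]
```

View pics/s12.png

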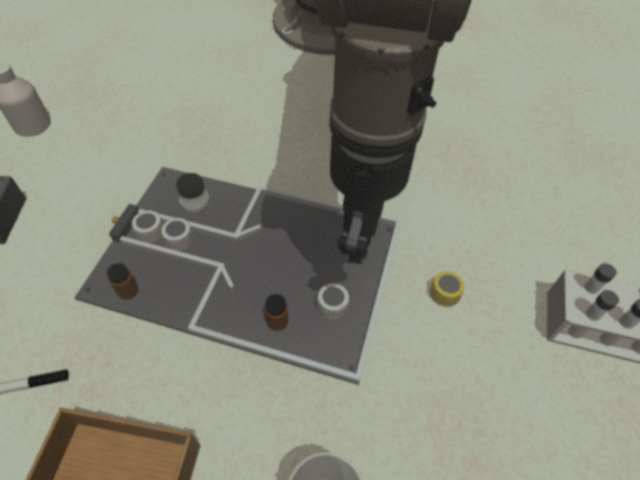

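```bash
python3 -m jog '0 0 0 1 0 0 20; 0 0 0 1 0 0 20; 0 0 0 1.1 0 0 20; 0 18 20 0 0 0 20; 0 18 20 0 0 0 20'; python3 -m jog '0 0 0 0 0 0 20; 34 0 0 0 0 0 20; 26 0 0 0 0 0 20; 4 0 0 0 0 0 20; 0 0 0 0 0 0 20'; python3 go.py -149.7 35.2 18.5 -17.8;python3 - <<'E'
from h import *
snap('wrist','w13')
E
```

```text
t: 16.9
eef_pos: [0.6646, 0.1283, 0.0833]
tool_rot: [0.689, 0.156, 0.69, -0.157]
contact_force: [0.7, 0.7, 0.1]
gripper_width: 0.237
t: 17.4
eef_pos: [0.6637, 0.1278, 0.0189]
tool_rot: [0.689, 0.156, 0.69, -0.157]
contact_force: [1.3, -0.3, 1.4]
gripper_width: 0.234
t 17.40 feeder [-176.2   47.4] z 18.9 yaw -18.5 w 0.234 F [ 1.3 -0.3  1.4] tilt [-0.002 -0.001 -1.   ]
shift now-axes [  0.4 -29.   -3.2] target-axes [  0.4 -29.   -3.5] rot(6deg) [-0.11 -0.01  0.01]
```

View pics/w13.png

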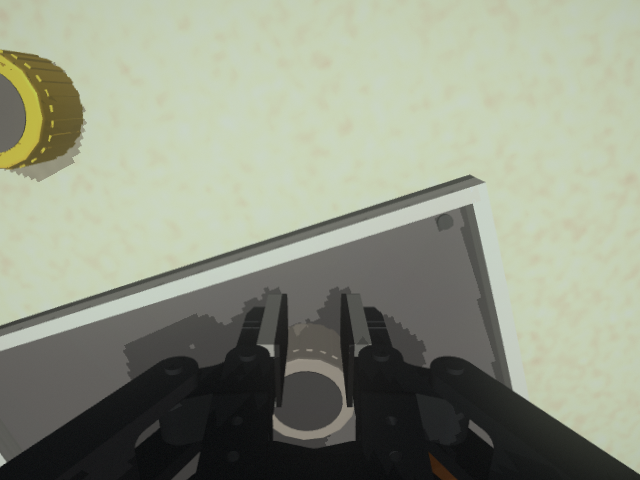

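```bash
python3 -m jog '0 -2 -2 0 0 0 20; 0 -6 0 0 0 0 20; 0 -8 0 0 0 0 20; 0 -10 0 0 0 0 20; 0 -10 0 0 0 0 20'; python3 -m jog '0 -10 0 0 0 0 20; 0 -10 0 0 0 0 20; 0 -10 0 0 0 0 20; 0 -10 0 0 0 0 20; 0 -10 0 0 0 0 20';python3 -m jog '0 -10 0 0 0 0 20; 0 -8 0 0 0 0 20; 0 -6 0 0 0 0 20; 0 -3 0 0 0 0 20; 0 0 0 0 0 0 20'; python3 go.py -40 -2 18.5 0; python3 - <<'E'
from h import *
snap('wrist','w14');snap('scene','s14')
E
python3 caps.py scene s14
```

```text
t: 17.95
eef_pos: [0.6471, 0.0957, 0.0196]
tool_rot: [0.69, 0.156, 0.69, -0.156]
contact_force: [0.4, 0.1, 0.3]
gripper_width: 0.237
t: 18.45
eef_pos: [0.6255, 0.051, 0.0193]
tool_rot: [0.69, 0.156, 0.69, -0.156]
contact_force: [-0.2, -0.3, 1.4]
gripper_width: 0.237
t: 18.95
eef_pos: [0.6141, 0.027, 0.0193]
tool_rot: [0.69, 0.156, 0.69, -0.156]
contact_force: [-0.1, 0.4, 0.3]
gripper_width: 0.233
t 18.95 feeder [-70.   10.6] z 19.3 yaw -18.5 w 0.233 F [-0.1  0.4  0.3] tilt [-0. -0. -1.]
shift now-axes [  0.8 -32.5  -2.4] target-axes [  0.8 -30.  -12.6] rot(6deg) [-3.08 -0.    0.  ]
scene (175, 229) ax 18 25 feeder [75.6 -0.7]
```

View pics/s14.png

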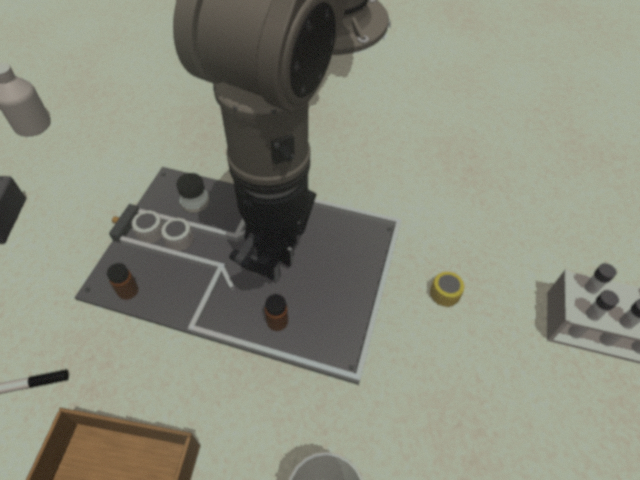

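View pics/w14.png

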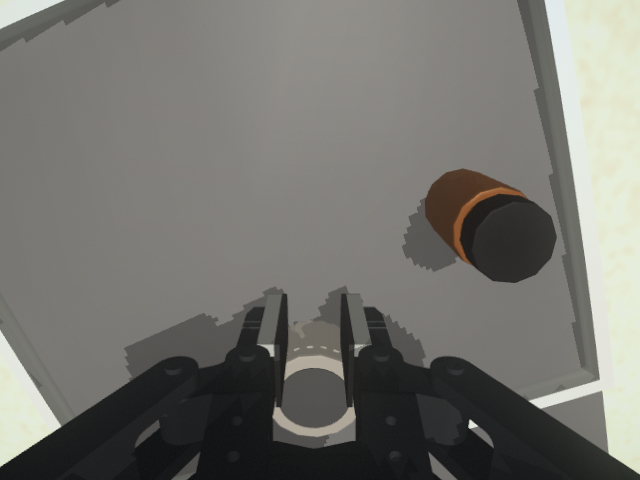

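```bash
python3 -m jog '0 8 0 0 0 0 20; 0 10 0 0 0 0 20; 0 0 0 -1 0 0 20; 0 0 0 -1 0 0 20; 0 0 0 -1.08 0 0 20'; python3 -m jog '0 0 -8 0 0 0 20; 0 0 -8 0 0 0 20;0 0 0 0 0 0 20'; python3 go.py -85 0.5 18.5 0
```

```text
t: 19.55
eef_pos: [0.6226, 0.0454, 0.0192]
tool_rot: [0.706, 0.041, 0.706, -0.041]
contact_force: [0.5, -0.6, 0.4]
gripper_width: 0.236
t: 19.85
eef_pos: [0.6044, 0.0464, 0.019]
tool_rot: [0.705, 0.044, 0.706, -0.044]
contact_force: [0.8, 0.2, 0.4]
gripper_width: 0.237
t 19.85 feeder [-88.1  -1.4] z 19.0 yaw -0.0 w 0.237 F [0.8 0.2 0.4] tilt [-0.002  0.    -1.   ]
shift now-axes [ 0.4 -3.1  1.9] target-axes [ 0.5 -3.1  1.9] rot(6deg) [-0.01 -0.02 -0.  ]
```

```bash
python3 -m jog '0 -6 1 0 0 0 20; 0 -6 0 0 0 0 20; 0 -6 0 0 0 0 20; 0 -8 0 0 0 0 20; 0 -8 0 0 0 0 20'; python3 -m jog '0 -8 0 0 0 0 20; 0 -8 0 0 0 0 20; 0 -8 0 0 0 0 20; 0 0 0 0 0 0 20'; python3 go.py
```

```text
t: 20.35
eef_pos: [0.603, 0.0108, 0.0193]
tool_rot: [0.706, 0.043, 0.706, -0.044]
contact_force: [0.2, -0.3, 0.0]
gripper_width: 0.233
t: 20.75
eef_pos: [0.5998, -0.0141, 0.0194]
tool_rot: [0.706, 0.044, 0.706, -0.044]
contact_force: [0.3, -0.5, 0.2]
gripper_width: 0.237
t 20.75 feeder [-27.5   1.4] z 19.4 yaw -0.1 w 0.237 F [ 0.3 -0.5  0.2] tilt [-0.    -0.001 -1.   ]
```

```bash
python3 -m jog '0 -6 -1.5 0 0 0 20; 0 -8 0 0 0 0 20; 0 -8 0 0 0 0 20; 0 -7 0 0 0 0 20; 0 -5 0 0 0 0 20'; python3 -m jog '0 -3 0 0 0 0 20; 0 0 0 0 0 0 20';python3 go.py; python3 - <<'E'
from h import *
snap('wrist','w15');snap('scene','s15')
E
python3 -m jog '0 10 0 0 0 0 20; 0 20 0 0 0 0 20; -35 5 0 0 0 0 20; -30 35 0 0 0 0 20; -30 40 0 0 0 0 20'; python3 -m jog '-30 45 0 0 0 0 20; 0 45 0 0 0 0 20; 0 45 0 0 0 0 20; 0 45 0 0 0 0 20; 0 0 0 0 0 0 20'; python3 - <<'E'
from h import *
snap('scene','s16');snap('top','t16')
for n,b in(('scene','s16'),('top','t16')):
    p=cv2.imread('pics/'+b+'.png');
    p=p[150:390,70:390] if n=='scene' else p[130:330,210:500]
    cv2.imwrite('pics/'+b+'c.png',cv2.resize(p,None,fx=2.5,fy=2.5,interpolation=2))
E
python3 caps.py scene s16;python3 caps.py top t16; python3 go.py
```

```text
t: 21.25
eef_pos: [0.5942, -0.0468, 0.0193]
tool_rot: [0.706, 0.043, 0.706, -0.044]
contact_force: [0.6, -0.4, -0.3]
gripper_width: 0.23
t: 21.45
eef_pos: [0.594, -0.0492, 0.0193]
tool_rot: [0.706, 0.043, 0.706, -0.044]
contact_force: [-0.4, -0.0, -0.5]
gripper_width: 0.23
t 21.45 feeder [ 8.1 -0. ] z 19.3 yaw 0.0 w 0.230 F [-0.4 -0.  -0.5] tilt [-0. -0. -1.]
t: 22.05
eef_pos: [0.6073, 0.061, 0.1155]
tool_rot: [0.706, 0.044, 0.706, -0.044]
contact_force: [0.5, 0.1, 0.2]
gripper_width: 0.238
t: 22.55
eef_pos: [0.6274, 0.2475, 0.1412]
tool_rot: [0.706, 0.041, 0.706, -0.037]
contact_force: [0.1, 0.4, -0.1]
gripper_width: 0.235
top (453, 241) ax 23 24 feeder [120.7  -0.8]
top (453, 241) ax 21 21 feeder [120.7  -0.7]
top (422, 237) ax 24 24 feeder [77.2 -0.8]
top (422, 237) ax 21 22 feeder [77.3 -0.9]
top (393, 234) ax 23 24 feeder [35.3 -0.7]
top (393, 234) ax 21 21 feeder [35.5 -0.5]
t 22.65 feeder [-282.    -1.5] z 141.5 yaw 0.3 w 0.235 F [-1.1 -2.   0.7] tilt [-0.001  0.    -1.   ]
```

View pics/s16c.png

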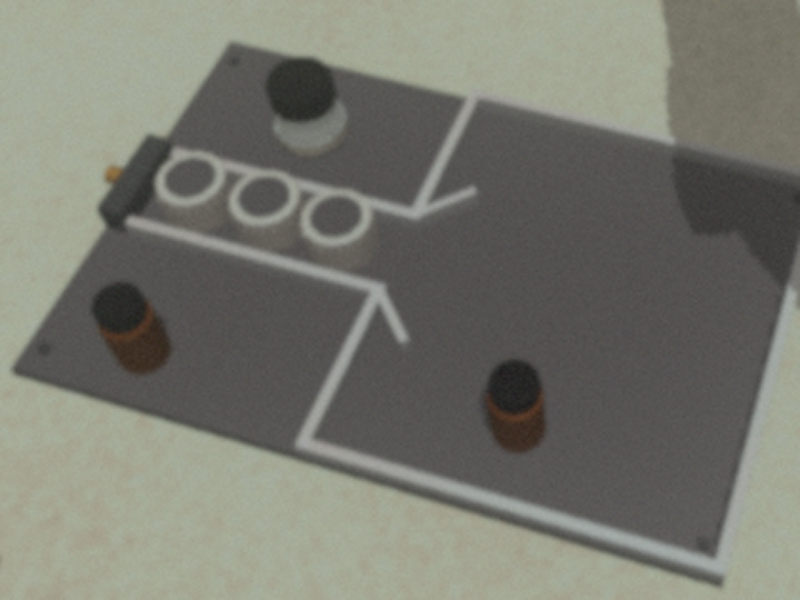

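View pics/t16c.png

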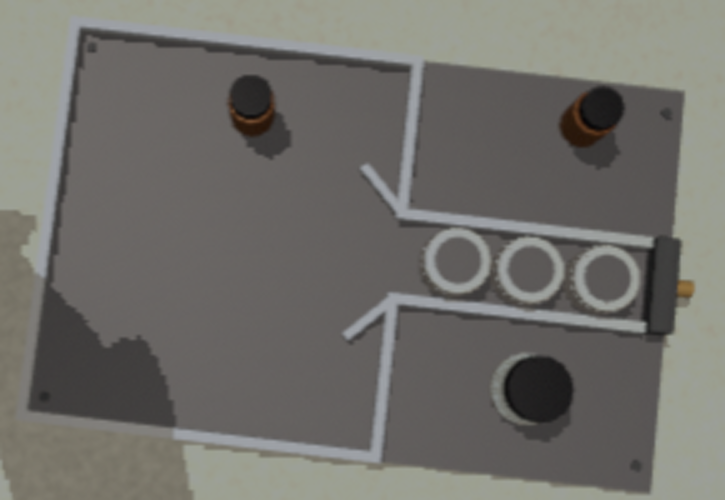

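All three caps lie flat in the lane. In the top view they are at px (453,241), (422,237) and (393,234), and the tray holds only its vial. I'll check that the vials and jar are unmoved, then hand in.

```bash
python3 - <<'E'
from h import *
a=cv2.imread('pics/t0.png').astype(int);b=cv2.imread('pics/t16.png').astype(int)
for n,(u,v) in dict(vial=(311,172),lv=(447,177),jar=(423,286)).items():
    print(n,np.abs(a-b)[v-20:v+20,u-20:u+20].mean().round(2))
    A=a[v-20:v+20,u-20:u+20].astype(np.float32).mean(2);B=b[v-20:v+20,u-20:u+20].astype(np.float32).mean(2)
    print(np.round(cv2.phaseCorrelate(A,B)[0],2))
bot.hand_in()
E
```

```text
vial 5.34
[-0.02  0.  ]
lv 5.06
[-0.02  0.01]
jar 4.68
[-0.03  0.04]
the job is handed in; nothing more can be done
```

I pushed the three white caps one at a time through the gate into the lane and handed the job in at about 23 s of the 72 s allowed. I used the fingertips with the fingers 20 mm apart, just above wall height.

- **Caps:** The last top view, with the arm withdrawn, shows them flat and in single file at x ≈ 121, 77 and 35 mm past the gate, all within 1 mm of the lane's centre line. The last cap's trailing edge is about 16 mm past the gate. They are not pressed against each other or the stop.
- **Vials and jar:** Comparing the first and last top pictures, none of the three moved (shift 0.04 px or less).
- **Force:** Every force reading I took stayed within about 3 N.
- **Disagreements:** The feeder fit left 2–3 mm residuals at the tray's outer corners, and the two cameras differed by up to 2 mm on cap positions. In the final scene view my automatic cap detector found nothing, so I checked that picture by eye; it agrees with the top view.

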